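Lock the vial carriage into its dock with the pin and its R-clip

TASK

The vial carriage stands in its dock: first push the lock pin fully home by its red head, then take the orange-tabbed R-clip from its white holder and push its straight leg down through the cross-hole at the pin's far end until the bow springs over the pin, and let go. Feel for the hole and the stops, do not force anything, and leave the other things on the bench where they stand.

Things in the scene. Friction and masses are not known exactly. Their poses are not given: they have to be found in the camera images.
- dock: Fixed dock: dark base plate 100 x 130 mm, two upright aluminium lugs (12 mm thick, outer faces at y = -25 and +25 mm, 56 mm wide along x, tops at z = 100 mm), a blue tongue between them, and on the +x side, from x = 72 mm, the white vial carriage (88 mm high). Origin on the bench midway between the lugs, z up. The pin runs along y.
- pin_axis (a point): Point fixed to the dock, midway between the lugs on the lock pin's axis, 85 mm above the bench; axes as the dock. The steel pin (round, 18 mm thick, cannot turn) lies along y: red head on the -y side, drilled end out on the +y side. The head is a disc of 32 mm diameter, 8 mm thick, pushed to +y on its flat outer face.
- lock_pin (a joint): Travel (m) of the lock pin along the dock's +y: 0 withdrawn, 0.048 fully home against a hard stop inside the dock. Starts at 0 to 0.004, slides with about 4 N of friction and stays where left. The head never reaches the lug: at home its outer face stands 9 to 33 mm off the lug. A push of over 35 N damages the dock.
- hole_limit (a point): Point fixed to the dock on the pin's axis, 40 mm along y from pin_axis; axes as the dock. Pins differ: once the pin is home, the centre of its cross-hole lies somewhere 2 to 26 mm beyond this point along the dock's +y, found by sight or feel. The hole is vertical, 7 x 7 mm, right through, 100 mm from the head's outer face, 14 mm from the far end. Before, it hides in the lug.
- clip: R-clip of 4.4 mm steel wire with orange grip tab, 86 mm long, 45 g. Origin: on the straight leg, the point that lies on the pin's axis when seated; z up the leg to the tab. The bow is on the +x side in the x-z plane: it bulges round the pin, has its throat at z = -9 mm and flares to x = 14.5, z = -17.5 mm. Seated, clip y lies along the pin, bow on either side.
- clip_grip (a point): Where to grip the clip, across its y: in the orange tab, a block 12 mm thick (y), 26 mm wide (x), 38 mm high, whose underside is 26 mm below this point, its top 12 mm above. 44 mm above the clip's origin and 4 mm to its +x. In the holder the tab's underside rests on the holder's top.
- clip_tip (a point): The round tip of the clip's straight leg, 30 mm below the clip's origin; axes as the clip. From pin top to seated the leg goes 39 mm down. Springing over takes about 5 to 10 N of downward push, then the clip pulls itself in by 2 to 3 N, then the push rises again at the seat. Over 25 N of leg on pin bends it (40 N for leg and bow together, as the pinch counts twice).
- clip_bow (a joint): Opening angle (rad) of the clip's springy bow: 0 relaxed, about 0.1 as its throat passes the widest part of the pin, below 0.04 again once it has sprung over.
- clip_holder: White plastic block fixed to the bench, 48 x 26 mm, 55 mm high on a thin foot, with a slot 22.6 mm (x) by 6.6 mm (y) right through from its top, in which the clip hangs by its tab, leg down, same axes. Origin at the centre of its underside, z up. Lift the clip 50 mm straight up to clear it.
- amber_bottle: Amber solvent bottle with blue cap, 86 mm in diameter, 180 mm high. A bystander: leave it where it stands.
- clear_bottle: Clear bottle with blue cap, 70 mm in diameter, 150 mm high. A bystander: leave it where it stands.
- beaker: Glass beaker, 66 mm in diameter, 85 mm high. A bystander: leave it where it stands.
- wrench: Steel wrench, 140 mm long, lying flat. A bystander: leave it where it stands.
- tip_box: Blue box with clear lid, 85 x 120 x 65 mm. A bystander: leave it where it stands.
- vial: Small amber vial, 24 mm in diameter, 45 mm high. A bystander: leave it where it stands.
- white_jar: White jar with green cap, 56 mm in diameter, 70 mm high. A bystander: leave it where it stands.

How it is judged:
By the outcome, as a careful person would: the job done as asked, in the order asked, and still so for the second after the job is handed in, with the robot touching nothing.
It also fails if it takes over 58 s, if anything falls off the work surface, if the arm or the gripper's body presses on something with over 40 N, if the wrist force passes 120 N, or if a joint passes its speed limit or range.

ROBOT

A 6-joint arm with a two-finger parallel gripper is mounted at the origin on the work surface. World frame = base frame: x ahead of the robot, y to its left, z up, the work surface at z = 0. Lengths are in mm, angles in rad, forces in N, time in s.
With the tool pointing down it reaches from about 275 to 1000 mm from the base axis. Payload 8.4 kg.
Tool frame: the origin (TCP) lies at the very end of the fingers, on their centre line; the grasp point (between the pads) lies 19 mm behind it; z points along the fingers, y is the direction in which the jaws open and shut (so a half turn about z gives the same grasp; the last joint's range is limited). The gripper opens to 85 mm and grips with 20 to 120 N. Pads are 22 mm wide; open, the fingers measure 114 mm over their backs; the gripper's body (76 mm by 85 mm) begins 54 mm behind the grasp point. The pads swing forward as they close: fully open they stand 13 mm farther back than shut.
Start: joints at [-1.293, 0.353, 1.633, -0, 1.155, -0.002], TCP at [172.601, -600.697, 231.281] pointing down, gripper open.
Joint ranges: [-2.63, 2.63], [-0.92, 2.1], [0.06, 2.66], [-1.3, 4.44], [0, 2.69], [-3.02, 3.02]. Speed limits (rad/s): [2.22, 2.22, 2.79, 3.14, 3.14, 3.14].

INTERFACE

Orientations are given as [roll, pitch, yaw] about the fixed x, y, z axes, in that order (R = Rz(yaw) Ry(pitch) Rx(roll)).
In Python, from rig import r gives the robot as it stands.
- The arm moves only by the tool move_arm, never from a script. Its argument "increments" is a list of rows, each an object of numbers: "tx", "ty", "tz": the shift along the tool's x, y, z in cm; "rx", "ry", "rz": the turn, a rotation vector about the tool's x, y, z in degrees; "gripper": the gripper's target within -1 to 1 (fully open at 1, half-way at 0, shut at -1). A call has 1 to 12 rows; each row shifts and turns the commanded pose from where the row before left it, along the tool's axes as they then stand; what a row does not reach is not made up. A row lasts 1/10 s, in which the tool goes at most 50 mm and 8.59 degrees, less where a joint would pass 70% of its speed; a pose out of reach is approached as far as the arm can. A call is refused whole if a number of a shift passes 5 or a number of a turn 8.59, either way. A call with a gripper value outside its range is refused whole. The fingers move at their own pace and stop on an object; "squeeze" is the grip in N (left out, the last holds). Time passes only in rows, so rows that do not move let the fingers close. It gives the time, the measured TCP pose, the force and the opening at its end, in the units of the state.
- r.sense(): the state, without advancing time (a new reading comes with each control period).
- r.grab_frame(name): name is "side" or "top" or "wrist"; returns (picture, depth): 480x640x3 uint8, red, green, blue; 480x640 float32, mm along the optical axis (not along the pixel's ray), 0 where there is no reading.
- r.camera_model(name): a dict with "fx", "fy", "cx", "cy" (pixels), "k1" (the pictures are not rectified: a ray, as slopes to the right and down, at radius r is drawn at 1 + k1 r^2 times it, then the intrinsics apply), "R" (3x3) and "t" (3): a world point X has camera coordinates R X + t; the wrist camera has in their place "hand_eye" (4x4, takes a point from camera to tool coordinates, whose origin is the TCP and whose axes are the flange's). Camera axes: x right, y down, z forward; pixel columns grow to the right and rows downward; lengths in mm; the calibration is good to about 2 mm. A picture is of the moment at which its call begins: read the wrist's pose just before it. camera_model takes no time and is no camera call.
- r.sign_off(): hands the job in, once; it reports no verdict.
Trained networks look in the newest picture that a camera, given by its name, has taken for a name from the list of things; names that differ only in an ending like _2 or _b are one class to them, and where a whole thing is asked for, a point or a joint stands for the part that bears it (a point fixed in the world has none). Each returns a list of dicts, best first, with "confidence" (0 to 1); they miss things now and then, are a little off and sometimes report something else, mostly with a low value. They report only what shows in the picture. A call takes as long as a camera call.
- r.cut_out(query, camera): "mask" (480x640 bool, what is visible of it) and "bbox" ([left, top, right, bottom] in pixels, round what is visible of it).
- r.place_of(query, camera): "location" ([row, column] in pixels: a listed point, or the origin of a listed thing).
The state is a dict: "clock": time; "qpos": joint angles; "qvel": joint speeds; "joint_efforts": joint torques, N m; "eef_pos": TCP position; "tcp_rot": TCP orientation; "contact_force": force on the tool from outside, world axes, zero at the start; "wrist_torque": the same for the moment, N m; "opening": opening from 0.0 (shut) to 1.0 (fully open).
Only numpy, scipy, OpenCV 4.12 (cv2) and the standard library are available. Lean on these libraries where they do the work, as an engineer would, in place of code of your own. Each camera call takes 0.05 s, during which the arm holds its last target. There are 200 camera calls.

## Working session

There is one attempt and no reset: what is moved stays moved. The work goes in short steps, Python scripts to look and compute and a tool call to move; the robot and the scene stay as the last step left them, time stands still between calls to the robot, and variables do not carry over. Pictures are saved under pics/ and viewed, about 8 in all and at most 12, crops included, and the job is handed in when it is done.

Besides the shell and the picture viewer there is one more tool, called after ">>>" as name([rows], argument=value, ...), one row to a line, values as JSON. move_arm: Moves the arm, as the interface text tells. Its arguments: {"type":"object","properties":{"increments":{"type":"array","items":{"type":"object","properties":{"tx":{"type":"number"},"ty":{"type":"number"},"tz":{"type":"number"},"rx":{"type":"number"},"ry":{"type":"number"},"rz":{"type":"number"},"gripper":{"type":"number"}}}},"squeeze":{"type":"number"}},"required":["increments"]}

```bash
ls; mkdir -p pics; cat > h.py <<'E'
import numpy as np, cv2
from rig import r
from scipy.spatial.transform import Rotation as Ro
def tool():
    s=r.sense(); T=np.eye(4); T[:3,:3]=Ro.from_euler('xyz',s['tcp_rot']).as_matrix(); T[:3,3]=s['eef_pos']; return T
def c2w(name,T=None):
    m=r.camera_model(name)
    if name=='wrist': return (tool() if T is None else T)@np.array(m['hand_eye'])
    W=np.eye(4);W[:3,:3]=m['R'];W[:3,3]=m['t'];return np.linalg.inv(W)
def ray(name,u,v):
    m=r.camera_model(name);x=np.atleast_1d((np.array(u,float)-m['cx'])/m['fx']);y=np.atleast_1d((np.array(v,float)-m['cy'])/m['fy'])
    a,b=x.copy(),y.copy()
    for _ in range(10):
        k=1+m['k1']*(a*a+b*b);a,b=x/k,y/k
    return np.stack([a,b,np.ones_like(a)],-1)
def onz(name,u,v,z,W=None):
    W=c2w(name) if W is None else W
    d=ray(name,u,v)@W[:3,:3].T; return W[:3,3]+d*((z-W[2,3])/d[:,2:3])
def dep(name,u,v,d,W=None):
    W=c2w(name) if W is None else W
    return (ray(name,u,v)*np.atleast_1d(d)[:,None])@W[:3,:3].T+W[:3,3]
def proj(name,X,W=None):
    W=c2w(name) if W is None else W
    m=r.camera_model(name);p=(np.atleast_2d(X)-W[:3,3])@W[:3,:3];p=p[:,:2]/p[:,2:];k=1+m['k1']*(p**2).sum(1,keepdims=True)
    return p*k*[m['fx'],m['fy']]+[m['cx'],m['cy']]
def save(img,n): cv2.imwrite('pics/'+n,cv2.cvtColor(img,cv2.COLOR_RGB2BGR))
E
cat > a.py <<'E'
from h import *
s=r.sense();print({k:np.round(v,3) for k,v in s.items()})
for n in('side','top'):
    im,d=r.grab_frame(n);save(im,n+'1.png');np.save(n+'1.npy',d)
    W=c2w(n);print(n,'cam at',W[:3,3].round(),W[:3,2].round(2))
    for q in('dock','clip_holder','pin_axis','hole_limit','clip_grip','clip','lock_pin'):
        o=r.place_of(q,n)[:2] if q!='lock_pin' else []
        for e in o:
            v,u=e['location'];z=dict(dock=0,clip_holder=0,pin_axis=85,hole_limit=85,clip_grip=81,clip=37)[q]
            print(n,q,round(e['confidence'],2),np.round([u,v]),onz(n,u,v,z,W).round(1))
E
python3 a.py
```

```text
pics
{'clock': np.float64(0.0), 'qpos': array([-1.293,  0.354,  1.634, -0.   ,  1.155, -0.002]), 'qvel': array([ 0.   , -0.002,  0.   , -0.002, -0.001,  0.001]), 'joint_efforts': array([-2.0000e-03, -6.0526e+01, -3.4207e+01, -0.0000e+00,  9.0000e-03,
        0.0000e+00]), 'eef_pos': array([ 172.462, -600.241,  230.533]), 'tcp_rot': array([-3.14,  0.  ,  0.28]), 'contact_force': array([ 0.104, -0.325,  0.759]), 'wrist_torque': array([-0.029, -0.001,  0.081]), 'opening': np.float64(0.998)}
side cam at [ 400. -710.  883.] [ 0.15  0.66 -0.74]
side dock 0.66 [322. 285.] [[543.7 -81.3   0. ]]
side clip_holder 0.84 [298. 201.] [[539.5 229.    0. ]]
side pin_axis 0.89 [321. 262.] [[542.8 -78.4  85. ]]
side pin_axis 0.67 [322. 247.] [[553.9 -31.7  85. ]]
side hole_limit 0.79 [321. 247.] [[552.6 -31.7  85. ]]
side hole_limit 0.2 [302. 202.] [[536.7 134.8  85. ]]
side clip_grip 0.61 [302. 176.] [[555.1 240.9  81. ]]
top cam at [ 342.   23. 1036.] [ 0.22 -0.03 -0.97]
top dock 0.55 [359. 250.] [[544.1 -77.1   0. ]]
top dock 0.36 [215. 250.] [[577.2 257.2   0. ]]
top clip_holder 0.91 [222. 257.] [[559.  242.6   0. ]]
top clip_holder 0.16 [492. 245.] [[ 524.  -393.3    0. ]]
top pin_axis 0.79 [361. 241.] [[547.  -75.7  85. ]]
top pin_axis 0.54 [169. 290.] [[481.1 339.7  85. ]]
top hole_limit 0.66 [345. 237.] [[558.4 -41.7  85. ]]
top clip_grip 0.59 [216. 252.] [[554.2 237.6  81. ]]
top clip 0.7 [219. 259.] [[545.5 241.3  37. ]]
```

View pics/side1.png

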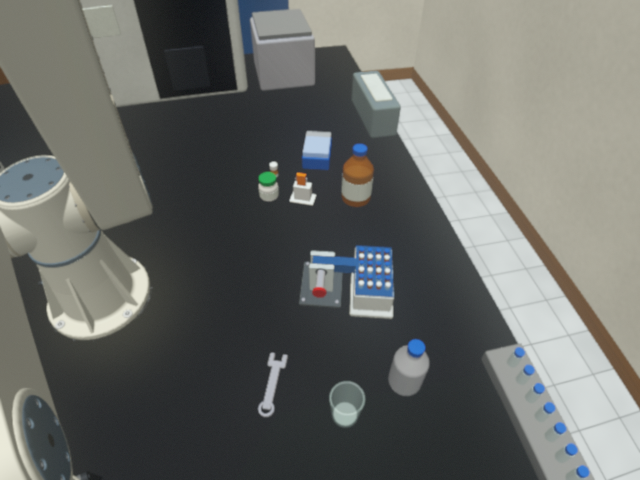

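View pics/top1.png

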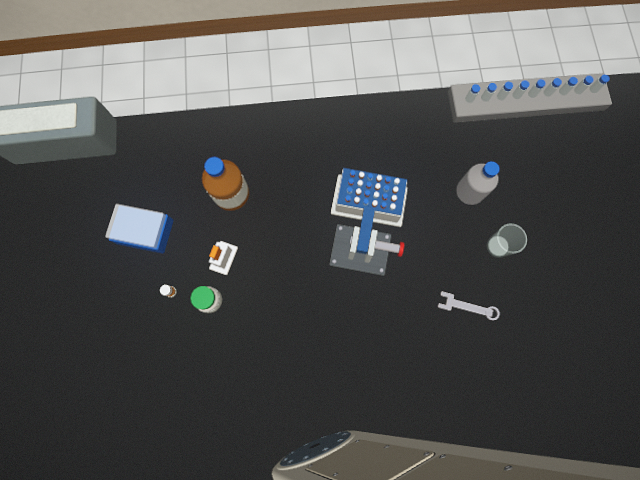

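Dock centre is near (360,245) in the top view with the red head at (402,249), and the holder at (222,257). The first side picture agrees. Next I work out a wrist view.

```bash
cat > b.py <<'E'
from h import *
print(np.round(r.camera_model('wrist')['hand_eye'],3),{k:v for k,v in r.camera_model('wrist').items() if k in('fx','fy','cx','cy')})
im=cv2.cvtColor(cv2.imread('pics/top1.png'),cv2.COLOR_BGR2RGB).astype(int);d=np.load('top1.npy');W=c2w('top')
red=(im[...,0]>130)&(im[...,1]<70)&(im[...,2]<80);red[:,:380]=0
v,u=np.nonzero(red);P=dep('top',u,v,d[v,u],W);print(len(u),P.mean(0).round(1),P.min(0).round(1),P.max(0).round(1))
# foot of holder / dock plate orientation
for nm,bx,zr in(('holderfoot',(200,230,245,285),(-5,12)),('plate',(325,215,395,280),(2,20)),('carriage',(325,160,412,228),(70,110))):
    uu,vv=np.meshgrid(np.arange(bx[0],bx[2]),np.arange(bx[1],bx[3]));uu,vv=uu.ravel(),vv.ravel()
    P=dep('top',uu,vv,d[vv,uu],W);g=im[vv,uu];k=(P[:,2]>zr[0])&(P[:,2]<zr[1])
    if nm=='holderfoot':k&=g.min(1)>120
    if nm=='plate': k&=g.min(1)>45
    Q=P[k];b=cv2.minAreaRect(Q[:,:2].astype(np.float32));print(nm,k.sum(),np.round(b[0],1),np.round(b[1],1),round(b[2],1),'z',np.median(Q[:,2]).round(1))
E
python3 b.py
```

```text
[[ 1.00000e-03 -9.65000e-01 -2.62000e-01  6.58710e+01]
 [ 1.00000e+00  1.00000e-03 -0.00000e+00 -5.95000e-01]
 [ 1.00000e-03 -2.62000e-01  9.65000e-01 -1.42276e+02]
 [ 0.00000e+00  0.00000e+00  0.00000e+00  1.00000e+00]] {'fx': 367.2486150608233, 'fy': 367.2486150608233, 'cx': 319.072725096524, 'cy': 244.2198031867225}
47 [ 515.8 -155.3  110. ] [ 341.6 -180.3    0.9] [ 537.1   22.6 1036.3]
holderfoot 289 [558.  243.7] [53.1 71.2] 65.2 z 6.4
plate 2086 [550.8 -80.2] [163.1 153.3] 84.3 z 10.1
carriage 2555 [ 634.6 -106.7] [147.4 138.9] 74.1 z 74.8
```

```bash
cat >> h.py <<'E'
def plan(x,y,z,yaw,n=None,cur=None):
    """constant-size rows: straight line with yaw turning; tool down"""
    if cur is None:
        s=r.sense();p=np.array(s['eef_pos']);y0=s['tcp_rot'][2]
    else: p=np.array(cur[:3],float);y0=cur[3]
    d=np.array([x,y,z])-p;dy=(yaw-y0+np.pi)%(2*np.pi)-np.pi
    n=n or int(np.ceil(max(np.linalg.norm(d)/48,abs(np.degrees(dy))/8.4,1)))
    for i in range(n):
        a=y0+dy*i/n;X=np.array([np.cos(a),np.sin(a)]);Y=np.array([np.sin(a),-np.cos(a)])
        print(f'{{"tx":{d[:2]@X/n/10:.2f},"ty":{d[:2]@Y/n/10:.2f},"tz":{-d[2]/n/10:.2f},"rz":{-np.degrees(dy)/n:.2f}}}',end=',')
    print(n)
E
python3 -c "
from h import *
plan(535,-115,195,-.31,14)"
```

```text
{"tx":3.45,"ty":-2.62,"tz":0.26,"rz":2.41},{"tx":3.33,"ty":-2.76,"tz":0.26,"rz":2.41},{"tx":3.21,"ty":-2.90,"tz":0.26,"rz":2.41},{"tx":3.09,"ty":-3.03,"tz":0.26,"rz":2.41},{"tx":2.96,"ty":-3.16,"tz":0.26,"rz":2.41},{"tx":2.82,"ty":-3.28,"tz":0.26,"rz":2.41},{"tx":2.68,"ty":-3.40,"tz":0.26,"rz":2.41},{"tx":2.54,"ty":-3.51,"tz":0.26,"rz":2.41},{"tx":2.39,"ty":-3.61,"tz":0.26,"rz":2.41},{"tx":2.23,"ty":-3.71,"tz":0.26,"rz":2.41},{"tx":2.07,"ty":-3.80,"tz":0.26,"rz":2.41},{"tx":1.91,"ty":-3.88,"tz":0.26,"rz":2.41},{"tx":1.75,"ty":-3.96,"tz":0.26,"rz":2.41},{"tx":1.58,"ty":-4.03,"tz":0.26,"rz":2.41},14
```

>>> move_arm([
  {"tx":3.45,"ty":-2.62,"tz":0.26,"rz":2.4,"gripper":-1},
  {"tx":3.33,"ty":-2.76,"tz":0.26,"rz":2.4},
  {"tx":3.21,"ty":-2.9,"tz":0.26,"rz":2.4},
  {"tx":3.09,"ty":-3.03,"tz":0.26,"rz":2.4},
  {"tx":2.96,"ty":-3.16,"tz":0.26,"rz":2.4},
  {"tx":2.82,"ty":-3.28,"tz":0.26,"rz":2.4},
  {"tx":2.68,"ty":-3.4,"tz":0.26,"rz":2.4},
  {"tx":2.54,"ty":-3.51,"tz":0.26,"rz":2.4},
  {"tx":2.39,"ty":-3.61,"tz":0.26,"rz":2.4},
  {"tx":2.23,"ty":-3.71,"tz":0.26,"rz":2.4},
  {"tx":2.07,"ty":-3.8,"tz":0.26,"rz":2.4},
  {"tx":1.91,"ty":-3.88,"tz":0.26,"rz":2.4},
], squeeze=40)

```text
invalid input
```

>>> move_arm([
  {"tx":1.75,"ty":-3.96,"tz":0.26,"rz":2.4},
  {"tx":1.58,"ty":-4.03,"tz":0.26,"rz":2.4},
  {"tx":0},
  {"tx":0},
  {"tx":0},
])

```text
invalid input
```

```bash
cat > look.py <<'E'
import sys
from h import *
n=sys.argv[1]
T=tool();W=c2w('wrist',T);im,d=r.grab_frame('wrist');save(im,n+'.png');np.savez(n,d=d,W=W,im=im)
s=r.sense();print(s['clock'],np.round(s['eef_pos'],1),np.round(s['tcp_rot'],3),np.round(s['contact_force'],1))
Z=dict(dock=0,clip_holder=0,pin_axis=85,hole_limit=85,clip_grip=81,clip=37,lock_pin=85)
for q in sys.argv[2:]:
    for e in r.place_of(q,'wrist')[:2]:
        v,u=e['location'];print(q,round(e['confidence'],2),np.round([u,v]),onz('wrist',u,v,Z[q],W).round(1))
E
python3 look.py w1 dock pin_axis hole_limit
```

```text
0.75 [ 172.6 -600.7  231.3] [-3.142  0.     0.28 ] [-0.3  0.9  0.1]
```

View pics/w1.png

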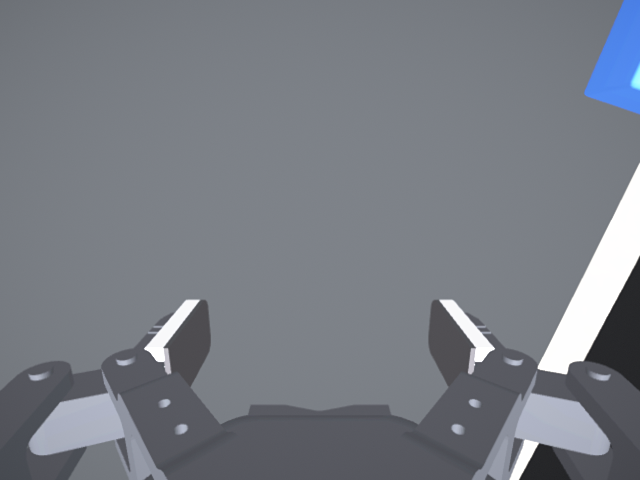

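The move was refused and the arm stayed put. The picture shows only the open fingers over a grey surface. I'll retry with full rows.

>>> move_arm([
  {"tx":3.45,"ty":-2.62,"tz":0.26,"rx":0,"ry":0,"rz":2.4,"gripper":-1},
  {"tx":3.33,"ty":-2.76,"tz":0.26,"rx":0,"ry":0,"rz":2.4,"gripper":-1},
  {"tx":3.21,"ty":-2.9,"tz":0.26,"rx":0,"ry":0,"rz":2.4,"gripper":-1},
  {"tx":3.09,"ty":-3.03,"tz":0.26,"rx":0,"ry":0,"rz":2.4,"gripper":-1},
  {"tx":2.96,"ty":-3.16,"tz":0.26,"rx":0,"ry":0,"rz":2.4,"gripper":-1},
  {"tx":2.82,"ty":-3.28,"tz":0.26,"rx":0,"ry":0,"rz":2.4,"gripper":-1},
  {"tx":2.68,"ty":-3.4,"tz":0.26,"rx":0,"ry":0,"rz":2.4,"gripper":-1},
  {"tx":2.54,"ty":-3.51,"tz":0.26,"rx":0,"ry":0,"rz":2.4,"gripper":-1},
  {"tx":2.39,"ty":-3.61,"tz":0.26,"rx":0,"ry":0,"rz":2.4,"gripper":-1},
  {"tx":2.23,"ty":-3.71,"tz":0.26,"rx":0,"ry":0,"rz":2.4,"gripper":-1},
  {"tx":2.07,"ty":-3.8,"tz":0.26,"rx":0,"ry":0,"rz":2.4,"gripper":-1},
  {"tx":1.91,"ty":-3.88,"tz":0.26,"rx":0,"ry":0,"rz":2.4,"gripper":-1},
])

```text
clock: 2.1
eef_pos: [483.6, -182.5, 200.2]
tcp_rot: [3.141, -0.001, -0.225]
contact_force: [0.7, -0.8, 0.4]
opening: -0.001
```

>>> move_arm([
  {"tx":1.75,"ty":-3.96,"tz":0.26,"rx":0,"ry":0,"rz":2.4,"gripper":-1},
  {"tx":1.58,"ty":-4.03,"tz":0.26,"rx":0,"ry":0,"rz":2.4,"gripper":-1},
  {"tx":0,"ty":0,"tz":0,"rx":0,"ry":0,"rz":0,"gripper":-1},
  {"tx":0,"ty":0,"tz":0,"rx":0,"ry":0,"rz":0,"gripper":-1},
])

```text
clock: 2.5
eef_pos: [534.5, -113.7, 194.7]
tcp_rot: [3.141, 0.0, -0.304]
contact_force: [-0.5, -0.2, -0.5]
opening: 0.004
```

```bash
python3 look.py w2 dock pin_axis hole_limit; cat a.py >/dev/null; python3 - <<'E'
import os; os.system("grep -n save h.py | head -2")
E
```

```text
2.55 [ 534.  -114.5  194.8] [ 3.141e+00  1.000e-03 -3.050e-01] [0.1 0.3 0.1]
dock 0.58 [277. 219.] [[544.7 -75.4   0. ]]
pin_axis 0.85 [269. 240.] [[545.  -79.6  85. ]]
hole_limit 0.9 [214. 243.] [[554.6 -41.5  85. ]]
26:def save(img,n): cv2.imwrite('pics/'+n,cv2.cvtColor(img,cv2.COLOR_RGB2BGR))
```

View pics/w2.png

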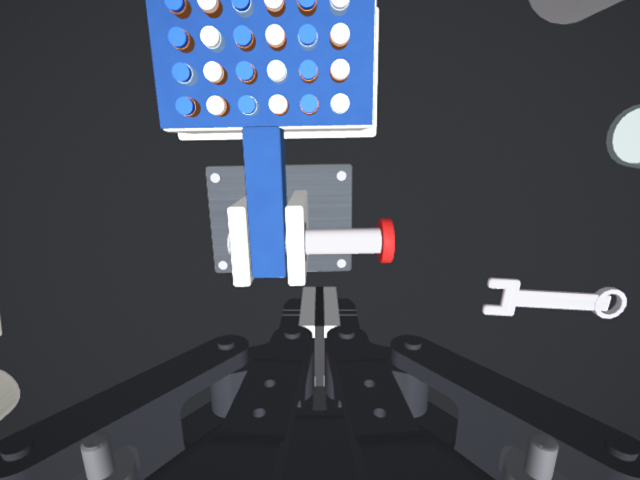

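Wrist view: pin lies along row ~241, red head at cols 380-395, lugs at cols ~240 and ~297. I'll fit the dock frame from depth.

```bash
cat > fit.py <<'E'
import sys
from h import *
f=np.load(sys.argv[1]+'.npz');d,W,im=f['d'],f['W'],f['im'].astype(int)
v,u=np.mgrid[0:290,140:420];v,u=v.ravel(),u.ravel();k=d[v,u]>0;v,u=v[k],u[k]
P=dep('wrist',u,v,d[v,u],W);c=im[v,u]
red=(c[:,0]>120)&(c[:,1]<80)
def fr(Q,yaw):
    D=Q-np.array([*O,0]);ex=np.array([np.cos(yaw),np.sin(yaw)]);ey=np.array([-np.sin(yaw),np.cos(yaw)])
    return np.c_[D[:,:2]@ex,D[:,:2]@ey,Q[:,2]]
O=np.array([545.,-78.])
k=red&(P[:,2]>60)&(P[:,2]<110);R=P[k];print('red n',k.sum())
# lugs: white points, z 95..106
white=(c.min(1)>120)
for yaw in(-.305,):
    L=fr(P,yaw);RL=L[k];print('head x,y,z range',np.percentile(RL,[1,50,99],axis=0).round(1).tolist())
    kk=white&(L[:,2]>94)&(L[:,2]<108)&(abs(L[:,0])<40)&(abs(L[:,1])<40)
    for sgn in(-1,1):
        Q=L[kk&(L[:,1]*sgn>0)];b=cv2.minAreaRect(Q[:,:2].astype(np.float32));print('lug',sgn,len(Q),np.percentile(Q,[2,50,98],axis=0).round(1).tolist(),np.round(b[0],1),np.round(b[1],1),round(b[2],2))
    # blue tongue edges (yaw)
    # pin
    kp=white&(L[:,1]<-34)&(L[:,1]>-90)&(L[:,2]>84)&(L[:,2]<100)&(abs(L[:,0])<14);Q=L[kp];print('pin',len(Q),Q[:,0].mean(),np.percentile(Q[:,2],98),np.polyfit(Q[:,1],Q[:,0],1))
E
python3 fit.py w2
```

```text
red n 351
head x,y,z range [[-13.1, -87.3, 77.9], [10.4, -81.4, 94.3], [145.7, 25.7, 100.6]]
lug -1 1525 [[-26.3, -29.7, 94.4], [1.2, -21.3, 99.5], [27.0, -15.0, 100.9]] [ -0.1 -26.7] [25.8 55.8] 89.59
lug 1 1517 [[-27.2, 10.9, 95.4], [0.5, 16.4, 99.5], [26.4, 22.9, 101.0]] [-1.1 18. ] [56.2 14.5] 0.83
pin 1661 1.9330958844272224 94.63448355198423 [-0.00807179  1.47523338]
```

>>> move_arm([
  {"tx":0,"ty":4.1,"tz":0,"rx":0,"ry":0,"rz":-0.3,"gripper":-1},
  {"tx":0,"ty":4.1,"tz":0,"rx":0,"ry":0,"rz":0,"gripper":-1},
  {"tx":0,"ty":0,"tz":4,"rx":0,"ry":0,"rz":0,"gripper":-1},
  {"tx":0,"ty":0,"tz":4,"rx":0,"ry":0,"rz":0,"gripper":-1},
  {"tx":0,"ty":0,"tz":3.8,"rx":0,"ry":0,"rz":0,"gripper":-1},
  {"tx":0,"ty":0,"tz":0,"rx":0,"ry":0,"rz":0,"gripper":-1},
  {"tx":0,"ty":0,"tz":0,"rx":0,"ry":0,"rz":0,"gripper":-1},
])

```text
clock: 3.4
eef_pos: [509.3, -193.4, 77.3]
tcp_rot: [-3.142, 0.001, -0.302]
contact_force: [0.9, -0.5, 0.1]
opening: 0.001
```

```bash
cat > st.py <<'E'
from h import *
s=r.sense();a=-.30;D=np.array(s['eef_pos'])[:2]-[545,-80.2];F=s['contact_force']
e=np.array([[np.cos(a),np.sin(a)],[-np.sin(a),np.cos(a)]])
print(s['clock'],'dock xy',(e@D).round(1),'z',s['eef_pos'][2].round(1),'F dock',(e@F[:2]).round(1),F[2].round(1),'M',np.round(s['wrist_torque'],2),'yaw',s['tcp_rot'][2].round(3),'op',round(float(s['opening']),3))
E
python3 st.py
```

```text
3.4 dock xy [  -0.7 -118.7] z 77.3 F dock [ 1.  -0.2] 0.1 M [ 0.02 -0.03  0.02] yaw -0.302 op 0.001
```

>>> move_arm([
  {"tx":0,"ty":-0.6,"tz":0,"rx":0,"ry":0,"rz":0,"gripper":-1},
  {"tx":0,"ty":-0.6,"tz":0,"rx":0,"ry":0,"rz":0,"gripper":-1},
  {"tx":0,"ty":-0.6,"tz":0,"rx":0,"ry":0,"rz":0,"gripper":-1},
  {"tx":0,"ty":-0.4,"tz":0,"rx":0,"ry":0,"rz":0,"gripper":-1},
  {"tx":0,"ty":-0.4,"tz":0,"rx":0,"ry":0,"rz":0,"gripper":-1},
])

```text
clock: 3.9
eef_pos: [518.3, -168.0, 77.8]
tcp_rot: [3.141, -0.002, -0.301]
contact_force: [-0.1, -5.1, 3.3]
opening: -0.003
```

```bash
python3 st.py
```

```text
3.9 dock xy [  0.4 -91.8] z 77.8 F dock [ 1.4 -4.9] 3.3 M [-0.68  0.09  0.  ] yaw -0.301 op -0.003
```

>>> move_arm([
  {"tx":0,"ty":-0.6,"tz":0,"rx":0,"ry":0,"rz":0,"gripper":-1},
  {"tx":0,"ty":-0.6,"tz":0,"rx":0,"ry":0,"rz":0,"gripper":-1},
  {"tx":0,"ty":-0.6,"tz":0,"rx":0,"ry":0,"rz":0,"gripper":-1},
  {"tx":0,"ty":-0.6,"tz":0,"rx":0,"ry":0,"rz":0,"gripper":-1},
  {"tx":0,"ty":-0.4,"tz":0,"rx":0,"ry":0,"rz":0,"gripper":-1},
  {"tx":0,"ty":-0.2,"tz":0,"rx":0,"ry":0,"rz":0,"gripper":-1},
  {"tx":0,"ty":-0.2,"tz":0,"rx":0,"ry":0,"rz":0,"gripper":-1},
])

```text
clock: 4.6
eef_pos: [527.1, -137.2, 76.9]
tcp_rot: [3.142, -0.0, -0.301]
contact_force: [0.1, -4.5, 4.2]
opening: 0.001
```

```bash
python3 st.py
```

```text
4.6 dock xy [ -0.3 -59.7] z 76.9 F dock [ 1.5 -4.2] 4.2 M [-0.6   0.   -0.03] yaw -0.301 op 0.001
```

>>> move_arm([
  {"tx":0,"ty":-0.2,"tz":0,"rx":0,"ry":0,"rz":0,"gripper":-1},
  {"tx":0,"ty":-0.15,"tz":0,"rx":0,"ry":0,"rz":0,"gripper":-1},
  {"tx":0,"ty":-0.15,"tz":0,"rx":0,"ry":0,"rz":0,"gripper":-1},
])

```text
clock: 4.9
eef_pos: [528.5, -132.6, 76.9]
tcp_rot: [-3.142, -0.0, -0.302]
contact_force: [0.0, -3.3, 3.9]
opening: -0.001
```

```bash
python3 st.py
```

```text
4.9 dock xy [ -0.3 -54.9] z 76.9 F dock [ 1.  -3.1] 3.9 M [-0.64  0.03 -0.01] yaw -0.302 op -0.001
```

>>> move_arm([
  {"tx":0,"ty":-0.15,"tz":0,"rx":0,"ry":0,"rz":0,"gripper":-1},
  {"tx":0,"ty":-0.1,"tz":0,"rx":0,"ry":0,"rz":0,"gripper":-1},
  {"tx":0,"ty":-0.1,"tz":0,"rx":0,"ry":0,"rz":0,"gripper":-1},
])

```text
clock: 5.2
eef_pos: [529.4, -129.2, 76.9]
tcp_rot: [3.141, 0.0, -0.301]
contact_force: [-1.6, -9.3, 4.5]
opening: -0.002
```

```bash
python3 st.py
```

```text
5.2 dock xy [ -0.4 -51.4] z 76.9 F dock [ 1.2 -9.4] 4.5 M [-1.31  0.24  0.07] yaw -0.301 op -0.002
```

>>> move_arm([
  {"tx":0,"ty":-0.05,"tz":0,"rx":0,"ry":0,"rz":0,"gripper":-1},
  {"tx":0,"ty":0,"tz":0,"rx":0,"ry":0,"rz":0,"gripper":-1},
])

```text
clock: 5.4
eef_pos: [529.4, -129.3, 76.9]
tcp_rot: [3.141, 0.0, -0.301]
contact_force: [-1.0, -8.2, 4.1]
opening: -0.002
```

```bash
python3 st.py
```

```text
5.4 dock xy [ -0.4 -51.5] z 76.9 F dock [ 1.4 -8.1] 4.1 M [-1.17  0.16  0.01] yaw -0.301 op -0.002
```

>>> move_arm([
  {"tx":0,"ty":-0.06,"tz":0,"rx":0,"ry":0,"rz":0,"gripper":-1},
  {"tx":0,"ty":0,"tz":0,"rx":0,"ry":0,"rz":0,"gripper":-1},
])

```text
clock: 5.6
eef_pos: [529.4, -129.2, 76.9]
tcp_rot: [3.14, 0.0, -0.301]
contact_force: [-2.7, -11.8, 4.2]
opening: -0.001
```

```bash
python3 st.py
```

```text
5.6 dock xy [ -0.4 -51.4] z 76.9 F dock [  0.9 -12. ] 4.2 M [-1.7   0.35 -0.03] yaw -0.301 op -0.001
```

>>> move_arm([
  {"tx":0,"ty":1.5,"tz":0,"rx":0,"ry":0,"rz":0,"gripper":-1},
  {"tx":0,"ty":1.5,"tz":-1,"rx":0,"ry":0,"rz":0,"gripper":-1},
  {"tx":0,"ty":0,"tz":-4,"rx":0,"ry":0,"rz":0,"gripper":-1},
  {"tx":0,"ty":0,"tz":-4,"rx":0,"ry":0,"rz":0,"gripper":-1},
  {"tx":0,"ty":-4,"tz":-3,"rx":0,"ry":0,"rz":0,"gripper":1},
  {"tx":0,"ty":-4.5,"tz":0,"rx":0,"ry":0,"rz":0,"gripper":1},
  {"tx":0,"ty":-4.5,"tz":0,"rx":0,"ry":0,"rz":0,"gripper":1},
  {"tx":0,"ty":0,"tz":0,"rx":0,"ry":0,"rz":0,"gripper":1},
  {"tx":0,"ty":0,"tz":0,"rx":0,"ry":0,"rz":0,"gripper":1},
])

```text
clock: 6.5
eef_pos: [559.2, -32.4, 197.1]
tcp_rot: [-3.142, 0.001, -0.3]
contact_force: [0.3, -0.6, 0.2]
opening: 0.85
```

```bash
python3 look.py w3 pin_axis hole_limit clip_grip clip_holder; python3 st.py; python3 - <<'E'
import cv2
im=cv2.imread('pics/w3.png')[120:330,180:460]
cv2.imwrite('pics/w3c.png',cv2.resize(im,None,fx=2.8,fy=2.8,interpolation=cv2.INTER_CUBIC))
E
```

```text
6.55 [558.9 -33.2 196.9] [ 3.141e+00  1.000e-03 -3.010e-01] [ 0.6 -0.  -0.5]
pin_axis 0.61 [388. 239.] [[545.  -79.5  85. ]]
hole_limit 0.76 [330. 242.] [[554.8 -38.9  85. ]]
clip_holder 0.86 [ 64. 300.] [[553.7 238.9   0. ]]
clip_holder 0.24 [ 35. 322.] [[540.  278.8   0. ]]
6.75 dock xy [-0.2 48.4] z 196.8 F dock [ 0.4 -0.8] 0.2 M [-0.02  0.    0.01] yaw -0.303 op 1.002
```

View pics/w3c.png

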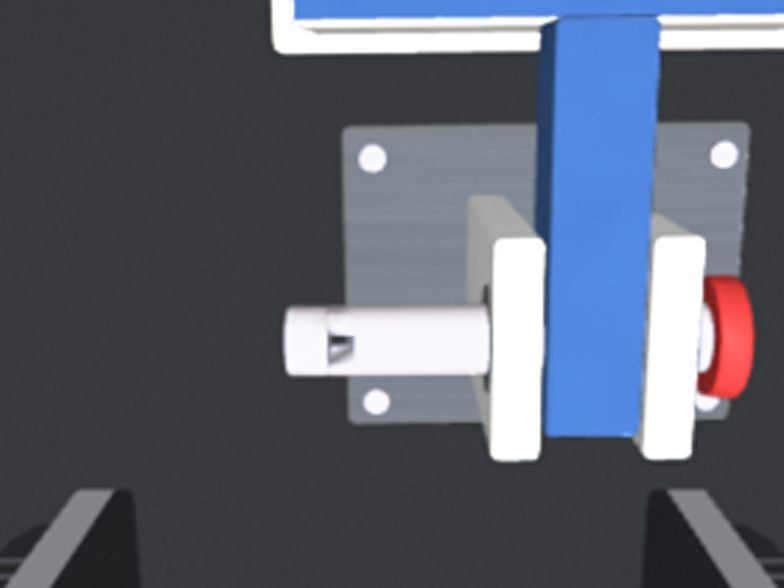

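Crop w3c: pin is out through the +y lug. The hole is at crop (342,346), i.e. full-frame pixel (302,243), and the red head stands off the -y lug. Now over to the holder.

```bash
python3 - <<'E'
from h import *
f=np.load('w3.npz');W=f['W'];d=f['d']
a=-.30;e=np.array([[np.cos(a),np.sin(a)],[-np.sin(a),np.cos(a)]])
def dk(P): return np.r_[e@(P[0,:2]-[545,-80.2]),P[0,2]].round(1)
for n,u,v,z in(('hole',302.1,243.7,94),('pin top row',300,229,85),('pin bot row',300,254.3,85),('pin end',281.8,241.6,85),('pin ctr',290,241.6,85)): 
    P=onz('wrist',u,v,z,W);print(n,P.round(1),dk(P))
vv,uu=np.mgrid[225:260,284:350];P=dep('wrist',uu.ravel(),vv.ravel(),d[vv,uu].ravel(),W);k=(P[:,2]>84)&(P[:,2]<99);Q=(P[k,:2]-[545,-80.2])@e.T;z=P[k,2]
# circle fit of pin cross section
def res(p): return np.hypot(Q[:,0]-p[0]-p[2]*(Q[:,1]-50),z-p[1])-9
from scipy.optimize import least_squares
print('pin axis x at y=50, z, slope',least_squares(res,[0,85,0],loss='soft_l1').x.round(3))
for n,(u,v),zz in(('amber',(230,195),0),('jar',(206,299),70),('vial',(166,291),45)): print(n,onz('top',u,v,zz).round())
plan(552,235,200,-.30,6)
E
```

```text
hole [[561.9 -20.6  94. ]] [-1.4 62.  94. ]
pin top row [[570.5 -21.3  85. ]] [ 6.9 63.8 85. ]
pin bot row [[552.6 -15.6  85. ]] [-11.8  64.   85. ]
pin end [[565.5  -6.   85. ]] [-2.3 76.9 85. ]
pin ctr [[563.8 -11.6  85. ]] [-2.3 71.1 85. ]
pin axis x at y=50, z, slope [-2.0280e+00  8.4683e+01 -1.1000e-02]
amber [[708. 216.   0.]]
jar [[456. 266.  70.]]
vial [[485. 360.  45.]]
{"tx":-1.45,"ty":-4.24,"tz":-0.05,"rz":-0.03},{"tx":-1.45,"ty":-4.24,"tz":-0.05,"rz":-0.03},{"tx":-1.45,"ty":-4.24,"tz":-0.05,"rz":-0.03},{"tx":-1.44,"ty":-4.24,"tz":-0.05,"rz":-0.03},{"tx":-1.44,"ty":-4.25,"tz":-0.05,"rz":-0.03},{"tx":-1.44,"ty":-4.25,"tz":-0.05,"rz":-0.03},6
```

>>> move_arm([
  {"tx":-1.45,"ty":-4.24,"tz":0,"rx":0,"ry":0,"rz":0,"gripper":1},
  {"tx":-1.45,"ty":-4.24,"tz":0,"rx":0,"ry":0,"rz":0,"gripper":1},
  {"tx":-1.45,"ty":-4.24,"tz":0,"rx":0,"ry":0,"rz":0,"gripper":1},
  {"tx":-1.45,"ty":-4.24,"tz":0,"rx":0,"ry":0,"rz":0,"gripper":1},
  {"tx":-1.45,"ty":-4.24,"tz":0,"rx":0,"ry":0,"rz":0,"gripper":1},
  {"tx":-1.45,"ty":-4.24,"tz":0,"rx":0,"ry":0,"rz":0,"gripper":1},
  {"tx":0,"ty":0,"tz":0,"rx":0,"ry":0,"rz":0,"gripper":1},
  {"tx":0,"ty":0,"tz":0,"rx":0,"ry":0,"rz":0,"gripper":1},
])

```text
clock: 7.55
eef_pos: [551.8, 236.0, 196.6]
tcp_rot: [3.141, 0.0, -0.3]
contact_force: [0.3, -1.0, 0.6]
opening: 1.001
```

```bash
python3 look.py w4 clip_grip clip_holder clip; python3 - <<'E'
from h import *
f=np.load('w4.npz');W=f['W'];d=f['d'];im=f['im'].astype(int)
v,u=np.mgrid[100:420,120:520];v,u=v.ravel(),u.ravel();P=dep('wrist',u,v,d[v,u],W);c=im[v,u]
k=(c[:,0]>170)&(c[:,1]>50)&(c[:,1]<150)&(c[:,2]<70)&(P[:,2]>89)&(P[:,2]<110)
b=cv2.minAreaRect(P[k,:2].astype(np.float32));print('tab',k.sum(),np.round(b[0],1),np.round(b[1],1),b[2],np.median(P[k,2]))
k=(c.min(1)>120)&(P[:,2]>48)&(P[:,2]<66)
b=cv2.minAreaRect(P[k,:2].astype(np.float32));print('holder top',k.sum(),np.round(b[0],1),np.round(b[1],1),b[2],np.median(P[k,2]))
cv2.imwrite('pics/w4c.png',cv2.imread('pics/w4.png')[100:420,120:520][:,:,:].repeat(1,0))
E
```

```text
7.6 [551.8 235.2 196.6] [ 3.141  0.    -0.301] [-0.5  0.3 -0.6]
clip_grip 0.57 [311. 236.] [[555.4 241.4  81. ]]
clip_grip 0.47 [218. 310.] [[520.3 326.8  81. ]]
clip_holder 0.67 [315. 215.] [[555.  239.3   0. ]]
clip 0.81 [314. 226.] [[552.2 240.5  37. ]]
tab 19 [553.2 238.3] [ 8.9 26.1] 77.11524200439453 91.47563421084226
holder top 2026 [556.7 304.3] [190.9 114.7] 59.749752044677734 55.21757729265997
```

View pics/w4.png

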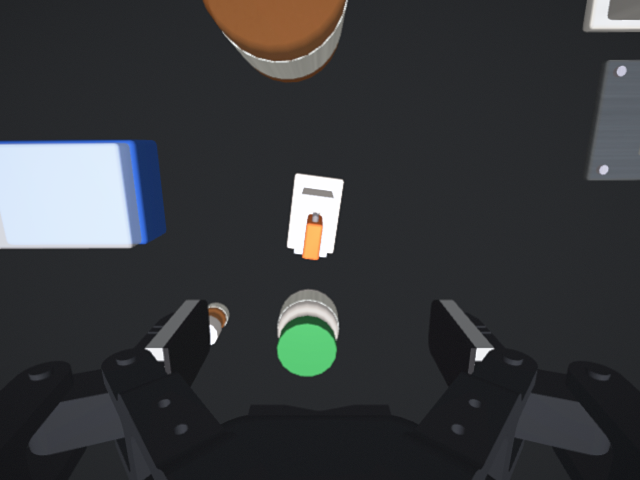

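```bash
python3 - <<'E'
from h import *
f=np.load('w4.npz');W=f['W'];d=f['d'];im=f['im'].astype(int)
for row in range(172,264,3):
    c=int(round(317-(row-213)*.13));P=dep('wrist',[c],[row],[d[row,c]],W)[0];print(row,c,im[row,c],P.round(1))
x=cv2.imread('pics/w4.png')[165:270,260:370];cv2.imwrite('pics/w4d.png',cv2.resize(x,None,fx=5.5,fy=5.5,interpolation=cv2.INTER_CUBIC))
E
```

```text
172 322 [41 44 45] [590.6 221.6  -1. ]
175 322 [46 47 48] [ 5.880e+02  2.224e+02 -5.000e-01]
178 322 [255 255 255] [586.  223.    5.8]
181 321 [254 254 255] [583.7 224.7   6.4]
184 321 [254 254 255] [581.  225.5   4.2]
187 320 [254 255 255] [578.9 227.1   6.4]
190 320 [147 144 142] [577.  227.7  11.9]
193 320 [141 136 133] [577.  227.8  32.6]
196 319 [228 229 234] [577.5 228.5  53. ]
199 319 [254 254 255] [575.5 229.1  55. ]
202 318 [254 254 255] [573.6 230.5  55.7]
205 318 [254 254 255] [571.  231.3  53.5]
208 318 [254 254 255] [569.1 231.9  55.6]
211 317 [254 255 255] [566.8 233.4  53.7]
214 317 [134 131 137] [568.5 232.8  76.6]
217 316 [185 180 187] [567.4 233.8  81. ]
220 316 [181 176 182] [565.9 234.3  83.7]
223 316 [157  82  45] [564.9 234.5  89.5]
226 315 [252 179  96] [563.6 235.6  91.7]
229 315 [253 192 103] [561.8 236.2  92.9]
232 315 [253 192 103] [559.9 236.8  93.2]
235 314 [253 191 102] [557.8 238.2  92.1]
238 314 [253 191 103] [555.9 238.8  92.6]
241 313 [253 190 102] [554.2 240.   93.3]
244 313 [253 189 101] [551.9 240.7  92.5]
247 313 [253 187  99] [550.2 241.3  93.6]
250 312 [253 187 100] [547.9 242.7  92.3]
253 312 [253 186  99] [545.9 243.3  92.6]
256 311 [253 185  98] [544.1 244.6  92.7]
259 311 [185 100  59] [541.5 245.5  91.1]
262 311 [41 43 45] [ 5.116e+02  2.569e+02 -3.000e-01]
```

View pics/w4d.png

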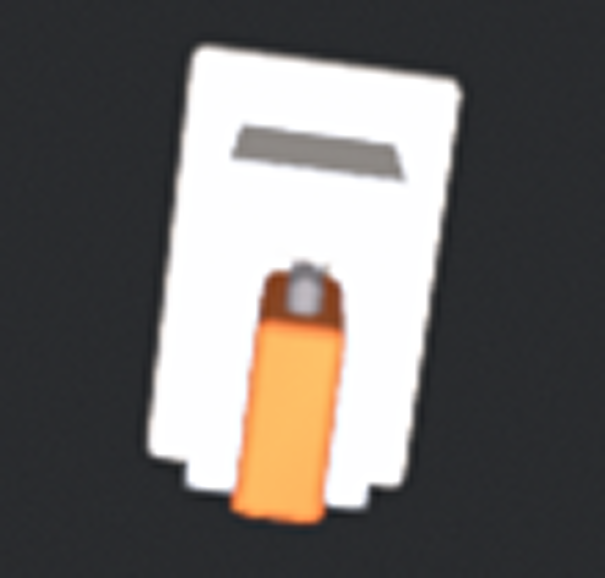

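```bash
python3 - <<'E'
from h import *
f=np.load('w4.npz');W=f['W'];d=f['d'];im=f['im'].astype(int)
v,u=np.mgrid[180:275,270:360];v,u=v.ravel(),u.ravel();P=dep('wrist',u,v,d[v,u],W);c=im[v,u]
k=(c[:,0]>200)&(c[:,2]<150)&(P[:,2]>88)
X=onz('wrist',u[k],v[k],93,W)[:,:2]
b=cv2.minAreaRect(X.astype(np.float32));print('tab',k.sum(),np.round(b[0],1),np.round(b[1],1),b[2],np.median(P[k,2]));
C=np.cov(X.T);w,V=np.linalg.eigh(C);print(X.mean(0),np.arctan2(V[1,1],V[0,1]),np.sqrt(12*w))
k=(c.min(1)>225)&(v>172);X=onz('wrist',u[k],v[k],6,W)[:,:2] 
k2=(c.min(1)>100)&(P[:,2]<12)&(P[:,2]>2);b=cv2.minAreaRect(P[k2,:2].astype(np.float32));print('foot',np.round(b[0],1),np.round(b[1],1),b[2])
k2=(c.min(1)>225)&(P[:,2]<60)&(P[:,2]>50);b=cv2.minAreaRect(P[k2,:2].astype(np.float32));print('top',np.round(b[0],1),np.round(b[1],1),b[2])
E
```

```text
tab 568 [554.1 240.8] [11.1 25.4] 65.99302673339844 92.6684859090901
[554.18742657 240.6805224 ] 2.716292891231141 [11.072257   25.32633477]
foot [555.8 239.4] [44.4 69.2] 65.9237289428711
top [556.2 239.3] [26.  48.1] 65.28713989257812
```

>>> move_arm([
  {"tx":0,"ty":0,"tz":0,"rx":0,"ry":0,"rz":7,"gripper":0.2},
  {"tx":0,"ty":-0.58,"tz":3,"rx":0,"ry":0,"rz":0,"gripper":0.2},
  {"tx":0,"ty":0,"tz":4,"rx":0,"ry":0,"rz":0,"gripper":0.2},
  {"tx":0,"ty":0,"tz":2,"rx":0,"ry":0,"rz":0,"gripper":0.2},
  {"tx":0,"ty":0,"tz":0,"rx":0,"ry":0,"rz":0,"gripper":0.2},
  {"tx":0,"ty":0,"tz":0,"rx":0,"ry":0,"rz":0,"gripper":0.2},
])

```text
clock: 8.35
eef_pos: [554.7, 240.5, 107.4]
tcp_rot: [3.141, 0.0, -0.425]
contact_force: [-0.3, -0.4, 0.1]
opening: 0.599
```

```bash
python3 - <<'E'
from h import *
T=tool();W=c2w('wrist',T);im,d=r.grab_frame('wrist');save(im,'w5.png');np.savez('w5',d=d,W=W,im=im);im=im.astype(int)
v,u=np.mgrid[60:420,200:450];v,u=v.ravel(),u.ravel();P=dep('wrist',u,v,d[v,u],W);c=im[v,u]
k=(c[:,0]>200)&(c[:,1]>90)&(c[:,2]<150)&(P[:,2]>88)&(P[:,2]<98)
X=onz('wrist',u[k],v[k],93,W)[:,:2]
b=cv2.minAreaRect(X.astype(np.float32));print('tab',k.sum(),np.round(b[0],1),np.round(b[1],1),b[2],np.median(P[k,2]))
L=(np.r_[b[0],93,1]@np.linalg.inv(T).T);print('tool frame',L.round(1),T[:3,3],r.sense()['tcp_rot'])
E
```

```text
tab 1279 [554.5 240.4] [11.2 25.2] 65.71027374267578 92.58021844024597
tool frame [-0.2  0.2 14.4  1. ] [554.74981363 240.52143615 107.35071811] [-3.14045765e+00 -1.05721688e-03 -4.24578945e-01]
```

>>> move_arm([
  {"tx":0,"ty":0,"tz":2.5,"rx":0,"ry":0,"rz":0,"gripper":0.2},
  {"tx":0,"ty":0,"tz":2,"rx":0,"ry":0,"rz":0,"gripper":-0.2},
  {"tx":0,"ty":0,"tz":0,"rx":0,"ry":0,"rz":0,"gripper":-1},
  {"tx":0,"ty":0,"tz":0,"rx":0,"ry":0,"rz":0,"gripper":-1},
  {"tx":0,"ty":0,"tz":0,"rx":0,"ry":0,"rz":0,"gripper":-1},
  {"tx":0,"ty":0,"tz":0,"rx":0,"ry":0,"rz":0,"gripper":-1},
], squeeze=60)

```text
clock: 9.0
eef_pos: [554.9, 241.4, 63.2]
tcp_rot: [-3.141, -0.001, -0.424]
contact_force: [-0.0, -1.6, 1.1]
opening: 0.134
```

>>> move_arm([
  {"tx":0,"ty":0,"tz":-1,"rx":0,"ry":0,"rz":0,"gripper":-1},
  {"tx":0,"ty":0,"tz":-2,"rx":0,"ry":0,"rz":0,"gripper":-1},
  {"tx":0,"ty":0,"tz":-2,"rx":0,"ry":0,"rz":0,"gripper":-1},
  {"tx":0,"ty":0,"tz":-3,"rx":0,"ry":0,"rz":0,"gripper":-1},
  {"tx":0,"ty":0,"tz":-4,"rx":0,"ry":0,"rz":0,"gripper":-1},
  {"tx":0,"ty":0,"tz":-1,"rx":0,"ry":0,"rz":0,"gripper":-1},
  {"tx":0,"ty":0,"tz":0,"rx":0,"ry":0,"rz":0,"gripper":-1},
])

```text
clock: 9.7
eef_pos: [555.8, 242.1, 195.0]
tcp_rot: [-3.137, -0.004, -0.424]
contact_force: [-0.5, -0.4, -1.8]
opening: 0.127
```

```bash
python3 - <<'E'
from h import *
s=r.sense();print(np.round(s['eef_pos'],1),s['contact_force'],s['opening'])
a=-.292;t=np.array([561.4,-20.4])+4*np.array([np.cos(a),np.sin(a)]);print(t)
plan(t[0],t[1],190,a,7)
E
```

```text
[555.8 242.1 195. ] [-0.50528205 -0.4449225  -1.76474517] 0.1269241416828406
[565.23068022 -21.55147256]
{"tx":1.67,"ty":3.38,"tz":0.07,"rz":-1.08},{"tx":1.61,"ty":3.41,"tz":0.07,"rz":-1.08},{"tx":1.54,"ty":3.44,"tz":0.07,"rz":-1.08},{"tx":1.48,"ty":3.47,"tz":0.07,"rz":-1.08},{"tx":1.41,"ty":3.49,"tz":0.07,"rz":-1.08},{"tx":1.35,"ty":3.52,"tz":0.07,"rz":-1.08},{"tx":1.28,"ty":3.54,"tz":0.07,"rz":-1.08},7
```

>>> move_arm([
  {"tx":1.67,"ty":3.38,"tz":0.07,"rx":0,"ry":0,"rz":-1.08,"gripper":-1},
  {"tx":1.61,"ty":3.41,"tz":0.07,"rx":0,"ry":0,"rz":-1.08,"gripper":-1},
  {"tx":1.54,"ty":3.44,"tz":0.07,"rx":0,"ry":0,"rz":-1.08,"gripper":-1},
  {"tx":1.48,"ty":3.47,"tz":0.07,"rx":0,"ry":0,"rz":-1.08,"gripper":-1},
  {"tx":1.41,"ty":3.49,"tz":0.07,"rx":0,"ry":0,"rz":-1.08,"gripper":-1},
  {"tx":1.35,"ty":3.52,"tz":0.07,"rx":0,"ry":0,"rz":-1.08,"gripper":-1},
  {"tx":1.28,"ty":3.54,"tz":0.07,"rx":0,"ry":0,"rz":-1.08,"gripper":-1},
  {"tx":0,"ty":0,"tz":0,"rx":0,"ry":0,"rz":0,"gripper":-1},
  {"tx":0,"ty":0,"tz":0,"rx":0,"ry":0,"rz":0,"gripper":-1},
  {"tx":0,"ty":0,"tz":0,"rx":0,"ry":0,"rz":0,"gripper":-1},
])

```text
clock: 10.7
eef_pos: [563.4, -21.5, 186.3]
tcp_rot: [-3.141, 0.001, -0.292]
contact_force: [-0.5, 0.7, -0.8]
opening: 0.127
```

```bash
python3 look.py w6 hole_limit pin_axis clip_grip; python3 - <<'E'
import cv2
im=cv2.imread('pics/w6.png')[130:400,190:450]
cv2.imwrite('pics/w6c.png',cv2.resize(im,None,fx=2.2,fy=2.2,interpolation=cv2.INTER_CUBIC))
E
```

```text
10.75 [563.5 -21.2 186.5] [-3.141e+00  1.000e-03 -2.910e-01] [ 0.  -1.  -1.1]
hole_limit 0.58 [349. 246.] [[555.9 -40.6  85. ]]
hole_limit 0.2 [ 77. 388.] [[505.8 192.4  85. ]]
pin_axis 0.67 [410. 244.] [[544.8 -80.6  85. ]]
pin_axis 0.28 [386. 222.] [[564.8 -69.1  85. ]]
clip_grip 0.58 [318. 326.] [[501.2  -2.   81. ]]
```

View pics/w6c.png

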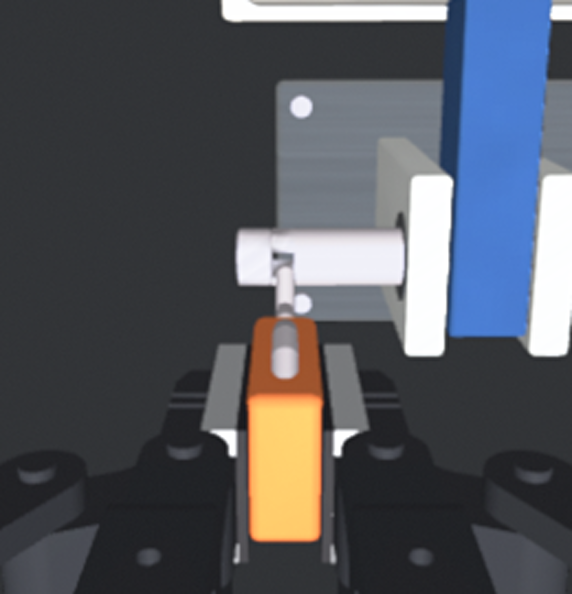

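View w6c: clip gripped square with its bow toward the camera. The bow is at col 319.5 and the hole in the pin is just above it at col ~318.6, so y lines up. Next, check x.

```bash
python3 - <<'E'
from h import *
from scipy.optimize import least_squares
for n,c0,c1 in(('w3',284,350),('w6',300,370)):
    f=np.load(n+'.npz');W=f['W'];d=f['d'];im=f['im'].astype(int)
    e=np.array([[np.cos(-.292),np.sin(-.292)],[-np.sin(-.292),np.cos(-.292)]])
    vv,uu=np.mgrid[225:248 if n=='w6' else 260,c0:c1];P=dep('wrist',uu.ravel(),vv.ravel(),d[vv,uu].ravel(),W);k=(P[:,2]>84)&(P[:,2]<99);Q=(P[k,:2]-[561.4,-20.4])@e.T;z=P[k,2]
    print(n,least_squares(lambda p:np.hypot(Q[:,0]-p[0]-p[2]*Q[:,1],z-p[1])-9,[0,85,0],loss='soft_l1').x.round(3),'lsq with z=85 slope0',least_squares(lambda p:np.hypot(Q[:,0]-p[0],z-85)-9,[0],loss='soft_l1').x.round(2))
    # hole: dark pixels inside pin
    for row in range(236,252,2): print(row,''.join('%4d'%im[row,c].min() for c in range(c0-4+(8 if n=='w6' else 8),c0+30)))
    if n=='w6':
        k=(im[...,0]>200)&(im[...,1]>90)&(im[...,2]<150);v,u=np.nonzero(k);v,u=v[v>250],u[v>250]
        P=dep('wrist',u,v,d[v,u],W);Tw=W@np.linalg.inv(np.array(r.camera_model('wrist')['hand_eye']));L=(np.c_[P,np.ones(len(P))]@np.linalg.inv(Tw).T);print('tab tool',np.percentile(L,[2,50,98],0).round(1))
E
python3 -c "
from h import *
s=r.sense();print(np.round(s['eef_pos'],1),s['tcp_rot'])"
```

```text
w3 [-1.6100e-01  8.4683e+01 -3.0000e-03] lsq with z=85 slope0 [-0.19]
236  247 247 247 246 244 243 242 240 233 232 244 247 248 249 249 248 247 246 247 246 246 246 246 246 246 246
238  250 249 249 248 248 248 249 249 234 190 212 227 238 245 247 247 248 249 249 249 248 248 248 248 248 248
240  248 248 248 248 248 249 250 252 233 128  87  73  76  78  81 102 128 143 199 243 249 249 249 249 249 249
242  248 248 249 249 250 250 251 253 237 131  97  82  79  85  92 104 124 135 194 244 250 249 249 249 249 249
244  249 250 250 250 251 251 251 251 231 159 198 224 210 194 180 164 150 147 201 245 249 249 248 249 249 249
246  250 251 251 250 250 249 250 251 231 161 178 174 158 146 142 149 166 183 223 246 249 249 249 248 249 249
248  250 250 249 249 249 249 250 252 236 155 139 142 155 170 187 202 218 227 239 247 249 249 249 249 249 249
250  249 249 249 249 250 250 250 249 238 207 210 225 233 239 243 247 249 248 248 248 248 248 248 248 248 248
w6 [-3.6400e-01  8.4743e+01 -9.0000e-03] lsq with z=85 slope0 [-0.45]
236  185 185 185 185 183 182 182 181 170 158 159 158 155 156 161 166 171 179 182 184 186
[... 244 characters left out ...]
241 241 240 239 237 237 236 235 227 212 218 229 235 239 241 240 238 238 238 238 238 238 238 238 238 238
244  241 240 240 239 239 239 240 241 232 182 143 153 173 189 197 205 215 224 227 231 238 240 240 240 240 240
246  239 239 239 240 240 242 242 244 234 169  73  61  93 114 115 114 115 112 117 175 232 241 241 241 241 241
248  239 240 241 241 242 243 244 245 235 195 172 167 168 169 159 150 141 131 130 178 232 241 240 240 240 240
250  241 242 243 244 245 244 243 242 231 198 188 182 167 154 148 141 134 130 148 198 235 240 240 240 240 240
tab tool [[-12.5  -5.7 -31.1   1. ]
 [  0.4  -0.3 -29.6   1. ]
 [ 11.7   5.1 -27.8   1. ]]
[563.8 -21.2 186.9] [-3.14148910e+00  1.89022815e-04 -2.90283090e-01]
```

>>> move_arm([
  {"tx":0.17,"ty":-0.06,"tz":1.0,"rx":0,"ry":0,"rz":0,"gripper":-1},
  {"tx":0,"ty":0,"tz":1.5,"rx":0,"ry":0,"rz":0,"gripper":-1},
  {"tx":0,"ty":0,"tz":0.7,"rx":0,"ry":0,"rz":0,"gripper":-1},
  {"tx":0,"ty":0,"tz":0,"rx":0,"ry":0,"rz":0,"gripper":-1},
  {"tx":0,"ty":0,"tz":0,"rx":0,"ry":0,"rz":0,"gripper":-1},
])

```text
clock: 11.4
eef_pos: [565.7, -22.1, 154.9]
tcp_rot: [3.142, 0.0, -0.292]
contact_force: [0.3, 0.6, -0.9]
opening: 0.132
```

```bash
python3 look.py w7; python3 - <<'E'
from h import *
f=np.load('w7.npz');im=f['im'];W=f['W'];Tw=W@np.linalg.inv(np.array(r.camera_model('wrist')['hand_eye']))
for nm,x in(('leg -4.2',-4.2),):
    for z in(40,50,55.7): print(nm,z,proj('wrist',(Tw@[x,-.3,z,1])[:3],W).round(1))
x=cv2.imread('pics/w7.png')[180:340,240:420];cv2.imwrite('pics/w7c.png',cv2.resize(x,None,fx=3.5,fy=3.5,interpolation=cv2.INTER_CUBIC))
E
python3 st.py
```

```text
11.45 [565.9 -22.2 155.3] [-3.142 -0.    -0.291] [-0.1 -1.2  0.6]
leg -4.2 40 [[319.1 281.1]]
leg -4.2 50 [[319.1 274.7]]
leg -4.2 55.7 [[319.1 271.3]]
11.45 dock xy [ 2.8 61.6] z 155.3 F dock [ 0.3 -1.1] 0.6 M [ 0.    0.01 -0.04] yaw -0.291 op 0.13
```

View pics/w7c.png

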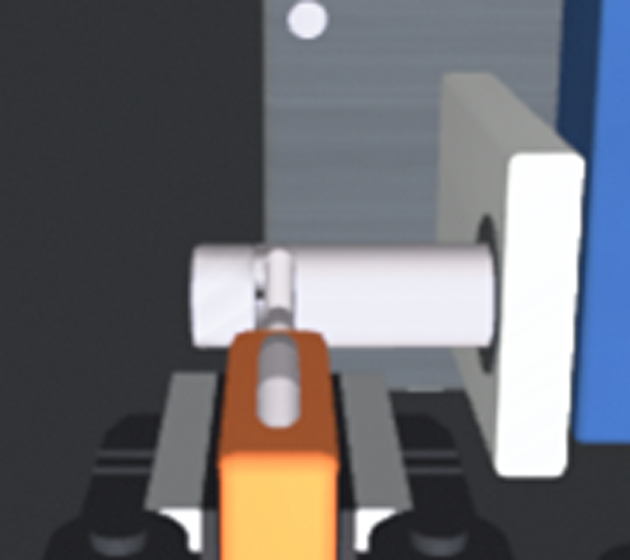

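View w7c: bow is over the pin (col ~319.7), and the hole's edge shows just left of it at col ~312.6. With a 7 mm hole that puts its centre at ~319, so y is good. One more x check from depth.

```bash
python3 - <<'E'
from h import *
from scipy.optimize import least_squares
for n,(r0,r1,c0,c1) in dict(w3=(225,260,315,350),w6=(225,265,330,370),w7=(245,285,330,376)).items():
    f=np.load(n+'.npz');W=f['W'];d=f['d'];Tw=W@np.linalg.inv(np.array(r.camera_model('wrist')['hand_eye']))
    vv,uu=np.mgrid[r0:r1,c0:c1];P=dep('wrist',uu.ravel(),vv.ravel(),d[vv,uu].ravel(),W);k=(P[:,2]>84)&(P[:,2]<97)
    L=np.c_[P[k],np.ones(k.sum())]@np.linalg.inv(Tw).T;z=P[k,2]
    s=least_squares(lambda p:np.hypot(L[:,0]-p[0]-p[2]*L[:,1],z-p[1])-9,[0,85,0],loss='soft_l1',f_scale=.5).x
    X=Tw@[s[0],0,0,1];print(n,k.sum(),s.round(3),'axis in tool x; world at tool y=0',X[:2].round(1))
E
```

```text
w3 872 [-1.3470e+00  8.4763e+01  7.0000e-03] axis in tool x; world at tool y=0 [557.9 -32. ]
w6 1035 [-2.3540e+00  8.4705e+01  7.0000e-03] axis in tool x; world at tool y=0 [561.1 -20.8]
w7 1316 [-4.7900e+00  8.4715e+01  7.0000e-03] axis in tool x; world at tool y=0 [561.1 -20.7]
```

>>> move_arm([
  {"tx":-0.05,"ty":0,"tz":0.2,"rx":0,"ry":0,"rz":0,"gripper":-1},
  {"tx":0,"ty":0,"tz":0.2,"rx":0,"ry":0,"rz":0,"gripper":-1},
  {"tx":0,"ty":0,"tz":0.15,"rx":0,"ry":0,"rz":0,"gripper":-1},
  {"tx":0,"ty":0,"tz":0.1,"rx":0,"ry":0,"rz":0,"gripper":-1},
  {"tx":0,"ty":0,"tz":0,"rx":0,"ry":0,"rz":0,"gripper":-1},
])

```text
clock: 11.95
eef_pos: [565.0, -22.1, 148.4]
tcp_rot: [3.142, 0.0, -0.292]
contact_force: [0.2, 1.2, -0.7]
opening: 0.131
```

```bash
python3 st.py
```

```text
11.95 dock xy [ 2.  61.4] z 148.4 F dock [-0.2  1.2] -0.7 M [-0.03  0.04  0.03] yaw -0.292 op 0.131
```

>>> move_arm([
  {"tx":0,"ty":0,"tz":0.1,"rx":0,"ry":0,"rz":0,"gripper":-1},
  {"tx":0,"ty":0,"tz":0.1,"rx":0,"ry":0,"rz":0,"gripper":-1},
  {"tx":0,"ty":0,"tz":0,"rx":0,"ry":0,"rz":0,"gripper":-1},
])

```text
clock: 12.25
eef_pos: [565.1, -22.1, 146.3]
tcp_rot: [3.142, 0.0, -0.292]
contact_force: [-0.1, -0.2, -0.4]
opening: 0.126
```

```bash
python3 st.py
```

```text
12.25 dock xy [ 2.  61.5] z 146.3 F dock [-0.  -0.2] -0.4 M [ 0.07 -0.02 -0.  ] yaw -0.292 op 0.126
```

>>> move_arm([
  {"tx":0,"ty":0,"tz":0.15,"rx":0,"ry":0,"rz":0,"gripper":-1},
  {"tx":0,"ty":0,"tz":0.15,"rx":0,"ry":0,"rz":0,"gripper":-1},
  {"tx":0,"ty":0,"tz":0.15,"rx":0,"ry":0,"rz":0,"gripper":-1},
  {"tx":0,"ty":0,"tz":0.15,"rx":0,"ry":0,"rz":0,"gripper":-1},
  {"tx":0,"ty":0,"tz":0,"rx":0,"ry":0,"rz":0,"gripper":-1},
])

```text
clock: 12.75
eef_pos: [565.0, -22.1, 140.2]
tcp_rot: [3.141, 0.0, -0.292]
contact_force: [0.4, -0.1, -0.9]
opening: 0.128
```

```bash
python3 st.py
```

```text
12.75 dock xy [ 1.9 61.5] z 140.2 F dock [0.4 0. ] -0.9 M [ 0.06 -0.02 -0.01] yaw -0.292 op 0.128
```

>>> move_arm([
  {"tx":0,"ty":0,"tz":0.15,"rx":0,"ry":0,"rz":0,"gripper":-1},
  {"tx":0,"ty":0,"tz":0.15,"rx":0,"ry":0,"rz":0,"gripper":-1},
  {"tx":0,"ty":0,"tz":0.15,"rx":0,"ry":0,"rz":0,"gripper":-1},
  {"tx":0,"ty":0,"tz":0.15,"rx":0,"ry":0,"rz":0,"gripper":-1},
  {"tx":0,"ty":0,"tz":0,"rx":0,"ry":0,"rz":0,"gripper":-1},
])

```text
clock: 13.25
eef_pos: [565.0, -22.1, 134.2]
tcp_rot: [3.142, 0.0, -0.292]
contact_force: [1.0, 0.8, -0.7]
opening: 0.128
```

```bash
python3 st.py
```

```text
13.25 dock xy [ 1.9 61.4] z 134.2 F dock [0.7 1.1] -0.7 M [ 0.02 -0.    0.04] yaw -0.292 op 0.128
```

>>> move_arm([
  {"tx":0,"ty":0,"tz":0.15,"rx":0,"ry":0,"rz":0,"gripper":-1},
  {"tx":0,"ty":0,"tz":0.15,"rx":0,"ry":0,"rz":0,"gripper":-1},
  {"tx":0,"ty":0,"tz":0.15,"rx":0,"ry":0,"rz":0,"gripper":-1},
  {"tx":0,"ty":0,"tz":0,"rx":0,"ry":0,"rz":0,"gripper":-1},
])

```text
clock: 13.65
eef_pos: [565.2, -22.1, 129.9]
tcp_rot: [-3.142, -0.0, -0.292]
contact_force: [0.3, -0.0, -0.2]
opening: 0.131
```

```bash
python3 st.py
```

```text
13.65 dock xy [ 2.2 61.5] z 129.9 F dock [0.3 0.1] -0.2 M [-0.01 -0.07 -0.05] yaw -0.292 op 0.131
```

>>> move_arm([
  {"tx":0,"ty":0,"tz":0.12,"rx":0,"ry":0,"rz":0,"gripper":-1},
  {"tx":0,"ty":0,"tz":0.12,"rx":0,"ry":0,"rz":0,"gripper":-1},
  {"tx":0,"ty":0,"tz":0.12,"rx":0,"ry":0,"rz":0,"gripper":-1},
])

```text
clock: 13.95
eef_pos: [566.5, -22.2, 127.3]
tcp_rot: [-3.141, -0.003, -0.292]
contact_force: [2.3, -1.4, 7.6]
opening: 0.132
```

```bash
python3 st.py
```

```text
13.95 dock xy [ 3.4 61.8] z 127.3 F dock [ 2.6 -0.7] 7.6 M [-0.07 -0.42 -0.03] yaw -0.292 op 0.132
```

>>> move_arm([
  {"tx":0,"ty":0,"tz":0.1,"rx":0,"ry":0,"rz":0,"gripper":-1},
  {"tx":0,"ty":0,"tz":0.1,"rx":0,"ry":0,"rz":0,"gripper":-1},
])

```text
clock: 14.15
eef_pos: [567.1, -22.3, 125.7]
tcp_rot: [-3.141, -0.004, -0.292]
contact_force: [2.1, 0.3, 8.2]
opening: 0.126
```

```bash
python3 st.py
```

```text
14.15 dock xy [ 4.  61.9] z 125.7 F dock [1.9 0.9] 8.2 M [-0.12 -0.41  0.04] yaw -0.292 op 0.126
```

>>> move_arm([
  {"tx":0,"ty":0,"tz":0.1,"rx":0,"ry":0,"rz":0,"gripper":-1},
  {"tx":0,"ty":0,"tz":0.1,"rx":0,"ry":0,"rz":0,"gripper":-1},
])

```text
clock: 14.35
eef_pos: [567.1, -22.1, 123.3]
tcp_rot: [-3.14, -0.004, -0.292]
contact_force: [5.2, 1.3, 5.5]
opening: 0.129
```

```bash
python3 st.py
```

```text
14.35 dock xy [ 3.9 62. ] z 123.3 F dock [4.6 2.8] 5.5 M [ 0.21 -1.02  0.09] yaw -0.292 op 0.129
```

>>> move_arm([
  {"tx":0,"ty":0,"tz":0.1,"rx":0,"ry":0,"rz":0,"gripper":-1},
  {"tx":0,"ty":0,"tz":0.1,"rx":0,"ry":0,"rz":0,"gripper":-1},
])

```text
clock: 14.55
eef_pos: [567.0, -22.4, 121.3]
tcp_rot: [-3.141, -0.004, -0.291]
contact_force: [3.3, -6.4, 4.6]
opening: 0.125
```

```bash
python3 st.py
```

```text
14.55 dock xy [ 3.9 61.7] z 121.3 F dock [ 5.1 -5.1] 4.6 M [-1.33 -0.8   0.06] yaw -0.291 op 0.125
```

>>> move_arm([
  {"tx":0.1,"ty":0,"tz":0.1,"rx":0,"ry":0,"rz":0,"gripper":-1},
  {"tx":0,"ty":0,"tz":0.1,"rx":0,"ry":0,"rz":0,"gripper":-1},
])

```text
clock: 14.75
eef_pos: [567.1, -22.6, 118.7]
tcp_rot: [-3.141, -0.002, -0.292]
contact_force: [4.9, 0.2, 0.1]
opening: 0.133
```

```bash
python3 st.py
```

```text
14.75 dock xy [ 4.1 61.6] z 118.7 F dock [4.6 1.7] 0.1 M [-0.05 -1.02  0.01] yaw -0.292 op 0.133
```

>>> move_arm([
  {"tx":0,"ty":0,"tz":0.1,"rx":0,"ry":0,"rz":0,"gripper":-1},
  {"tx":0,"ty":0,"tz":0.1,"rx":0,"ry":0,"rz":0,"gripper":-1},
])

```text
clock: 14.95
eef_pos: [567.1, -22.5, 116.5]
tcp_rot: [-3.141, -0.002, -0.292]
contact_force: [5.6, -1.8, 1.9]
opening: 0.13
```

```bash
python3 st.py
```

```text
14.95 dock xy [ 4.  61.7] z 116.5 F dock [ 5.9 -0.1] 1.9 M [-0.3  -1.02 -0.02] yaw -0.292 op 0.13
```

>>> move_arm([
  {"tx":0.05,"ty":0,"tz":0.1,"rx":0,"ry":0,"rz":0,"gripper":-1},
  {"tx":0,"ty":0,"tz":0.1,"rx":0,"ry":0,"rz":0,"gripper":-1},
])

```text
clock: 15.15
eef_pos: [567.0, -22.5, 114.3]
tcp_rot: [-3.141, -0.001, -0.292]
contact_force: [5.2, -1.1, -0.2]
opening: 0.13
```

```bash
python3 st.py
```

```text
15.15 dock xy [ 3.9 61.6] z 114.3 F dock [5.3 0.5] -0.2 M [-0.25 -1.06  0.01] yaw -0.292 op 0.13
```

>>> move_arm([
  {"tx":0,"ty":0,"tz":0.1,"rx":0,"ry":0,"rz":0,"gripper":-1},
  {"tx":0,"ty":0,"tz":0.1,"rx":0,"ry":0,"rz":0,"gripper":-1},
])

```text
clock: 15.35
eef_pos: [566.3, -22.5, 112.0]
tcp_rot: [3.141, 0.001, -0.292]
contact_force: [3.5, -0.9, 0.7]
opening: 0.133
```

```bash
python3 st.py
```

```text
15.35 dock xy [ 3.3 61.4] z 112.0 F dock [3.6 0.2] 0.7 M [-0.2  -0.76  0.  ] yaw -0.292 op 0.133
```

>>> move_arm([
  {"tx":0,"ty":0,"tz":0.08,"rx":0,"ry":0,"rz":0,"gripper":-1},
  {"tx":0,"ty":0,"tz":0.07,"rx":0,"ry":0,"rz":0,"gripper":-1},
])

```text
clock: 15.55
eef_pos: [566.1, -22.5, 110.6]
tcp_rot: [3.141, 0.001, -0.292]
contact_force: [2.7, -0.8, 1.4]
opening: 0.134
```

```bash
python3 st.py
```

```text
15.55 dock xy [ 3.1 61.4] z 110.6 F dock [2.8 0. ] 1.4 M [-0.15 -0.52  0.02] yaw -0.292 op 0.134
```

>>> move_arm([
  {"tx":0,"ty":0,"tz":0.06,"rx":0,"ry":0,"rz":0,"gripper":-1},
  {"tx":0,"ty":0,"tz":0,"rx":0,"ry":0,"rz":0,"gripper":-1},
])

```text
clock: 15.75
eef_pos: [566.3, -22.5, 110.3]
tcp_rot: [3.141, 0.001, -0.292]
contact_force: [1.6, -1.9, 1.8]
opening: 0.131
```

```bash
python3 st.py
```

```text
15.75 dock xy [ 3.3 61.4] z 110.3 F dock [ 2.1 -1.3] 1.8 M [-0.2  -0.4  -0.07] yaw -0.292 op 0.131
```

>>> move_arm([
  {"tx":0,"ty":0,"tz":0.07,"rx":0,"ry":0,"rz":0,"gripper":-1},
  {"tx":0,"ty":0,"tz":0,"rx":0,"ry":0,"rz":0,"gripper":-1},
])

```text
clock: 15.95
eef_pos: [566.6, -22.5, 109.7]
tcp_rot: [-3.142, -0.0, -0.292]
contact_force: [3.3, -1.2, 2.7]
opening: 0.132
```

```bash
python3 st.py
```

```text
15.95 dock xy [ 3.6 61.5] z 109.7 F dock [ 3.5 -0.2] 2.7 M [-0.2  -0.4   0.01] yaw -0.292 op 0.132
```

>>> move_arm([
  {"tx":0,"ty":0,"tz":0.07,"rx":0,"ry":0,"rz":0,"gripper":-1},
  {"tx":0,"ty":0,"tz":0,"rx":0,"ry":0,"rz":0,"gripper":-1},
])

```text
clock: 16.15
eef_pos: [566.9, -22.5, 109.0]
tcp_rot: [-3.141, -0.001, -0.292]
contact_force: [3.7, -0.5, 4.4]
opening: 0.131
```

```bash
python3 st.py
```

```text
16.15 dock xy [ 3.9 61.5] z 109.0 F dock [3.7 0.6] 4.4 M [-0.18 -0.54  0.04] yaw -0.292 op 0.131
```

The push rises again at the seat (z≈109–110, as predicted). Let go and back off upward.

>>> move_arm([
  {"tx":0,"ty":0,"tz":0,"rx":0,"ry":0,"rz":0,"gripper":-0.3},
  {"tx":0,"ty":0,"tz":0,"rx":0,"ry":0,"rz":0,"gripper":-0.3},
  {"tx":0,"ty":0,"tz":0,"rx":0,"ry":0,"rz":0,"gripper":-0.3},
  {"tx":0,"ty":0,"tz":0,"rx":0,"ry":0,"rz":0,"gripper":-0.3},
])

```text
clock: 16.55
eef_pos: [566.0, -22.4, 108.5]
tcp_rot: [3.141, 0.001, -0.292]
contact_force: [-0.5, 0.4, -0.3]
opening: 0.346
```

```bash
python3 st.py
```

```text
16.55 dock xy [ 3.  61.4] z 108.5 F dock [-0.6  0.3] -0.3 M [ 0.   -0.02 -0.  ] yaw -0.292 op 0.346
```

>>> move_arm([
  {"tx":0,"ty":0,"tz":-1.5,"rx":0,"ry":0,"rz":0,"gripper":-0.3},
  {"tx":0,"ty":0,"tz":-2.5,"rx":0,"ry":0,"rz":0,"gripper":-0.3},
  {"tx":0,"ty":0,"tz":-4,"rx":0,"ry":0,"rz":0,"gripper":-0.3},
  {"tx":-2,"ty":0,"tz":-2,"rx":0,"ry":0,"rz":0,"gripper":-0.3},
  {"tx":-3,"ty":0,"tz":0,"rx":0,"ry":0,"rz":0,"gripper":-0.3},
  {"tx":0,"ty":0,"tz":0,"rx":0,"ry":0,"rz":0,"gripper":-0.3},
  {"tx":0,"ty":0,"tz":0,"rx":0,"ry":0,"rz":0,"gripper":-0.3},
])

```text
clock: 17.25
eef_pos: [518.5, -8.0, 209.0]
tcp_rot: [-3.142, -0.0, -0.291]
contact_force: [0.1, 0.4, 0.6]
opening: 0.353
```

```bash
python3 look.py w8 hole_limit clip_grip; python3 st.py; python3 - <<'E'
from h import *
f=np.load('w8.npz');W=f['W'];d=f['d'];im=f['im'].astype(int)
k=(im[...,0]>200)&(im[...,1]>90)&(im[...,2]<150);v,u=np.nonzero(k);P=dep('wrist',u,v,d[v,u],W);g=(P[:,2]>120)&(P[:,2]<160);P=P[g]
print('tab top z',len(P),np.percentile(P[:,2],[10,50,90,98]).round(1));b=cv2.minAreaRect(P[P[:,2]>136,:2].astype(np.float32));print(np.round(b[0],1),np.round(b[1],1),b[2])
vr,ur=np.nonzero((im[...,0]>120)&(im[...,1]<70)&(im[...,2]<80));print('red px',len(ur))
x=cv2.imread('pics/w8.png')[60:400,180:560];cv2.imwrite('pics/w8c.png',cv2.resize(x,None,fx=1.7,fy=1.7,interpolation=cv2.INTER_CUBIC))
E
```

```text
17.3 [519.1  -8.1 209. ] [-3.141e+00 -1.000e-03 -2.910e-01] [ 0.  -0.4 -0.1]
hole_limit 0.79 [349. 176.] [[554.5 -40.8  85. ]]
clip_grip 0.61 [318. 168.] [[565.8 -20.6  81. ]]
clip_grip 0.19 [405. 176.] [[542.6 -80.2  81. ]]
17.4 dock xy [-45.8  61.1] z 208.7 F dock [ 0.2 -0.3] 0.4 M [ 0.07 -0.   -0.01] yaw -0.292 op 0.352
tab top z 911 [137.5 138.5 139.4 139.9]
[567.7 -22.2] [11.6 26. ] 73.70645904541016
red px 320
```

View pics/w8c.png

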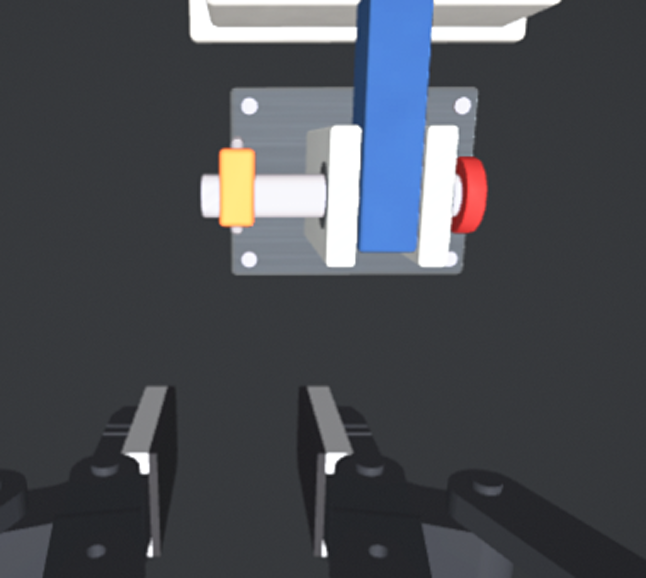

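View w8c: tab upright over the hole, pin through it, red head off the -y lug, nothing else disturbed. The tab top is at 138.5 mm against about 140.7 expected, so the clip sits ~2 mm past its relaxed seat. I'll regrip and ease it up to the force minimum.

>>> move_arm([
  {"tx":3,"ty":0,"tz":0,"rx":0,"ry":0,"rz":0,"gripper":-0.3},
  {"tx":2,"ty":0,"tz":2,"rx":0,"ry":0,"rz":0,"gripper":-0.3},
  {"tx":0,"ty":0,"tz":4,"rx":0,"ry":0,"rz":0,"gripper":-0.3},
  {"tx":0,"ty":0,"tz":2.5,"rx":0,"ry":0,"rz":0,"gripper":-0.3},
  {"tx":0,"ty":0,"tz":1.5,"rx":0,"ry":0,"rz":0,"gripper":-0.3},
  {"tx":0,"ty":0,"tz":0,"rx":0,"ry":0,"rz":0,"gripper":-0.3},
  {"tx":0,"ty":0,"tz":0,"rx":0,"ry":0,"rz":0,"gripper":-1},
  {"tx":0,"ty":0,"tz":0,"rx":0,"ry":0,"rz":0,"gripper":-1},
  {"tx":0,"ty":0,"tz":0,"rx":0,"ry":0,"rz":0,"gripper":-1},
  {"tx":0,"ty":0,"tz":0,"rx":0,"ry":0,"rz":0,"gripper":-1},
], squeeze=30)

```text
clock: 18.4
eef_pos: [567.2, -22.6, 109.7]
tcp_rot: [-3.141, -0.002, -0.292]
contact_force: [0.5, -1.5, -0.3]
opening: 0.134
```

```bash
python3 st.py
```

```text
18.4 dock xy [ 4.2 61.6] z 109.7 F dock [ 0.9 -1.2] -0.3 M [-0.07 -0.09 -0.01] yaw -0.292 op 0.134
```

>>> move_arm([
  {"tx":0,"ty":0,"tz":-0.1,"rx":0,"ry":0,"rz":0,"gripper":-1},
  {"tx":0,"ty":0,"tz":0,"rx":0,"ry":0,"rz":0,"gripper":-1},
])

```text
clock: 18.6
eef_pos: [567.0, -22.5, 110.5]
tcp_rot: [-3.141, -0.001, -0.292]
contact_force: [0.4, -0.4, 0.7]
opening: 0.134
```

```bash
python3 st.py
```

```text
18.6 dock xy [ 3.9 61.6] z 110.5 F dock [ 0.5 -0.3] 0.7 M [-0.02 -0.11  0.02] yaw -0.292 op 0.134
```

>>> move_arm([
  {"tx":0,"ty":0,"tz":-0.07,"rx":0,"ry":0,"rz":0,"gripper":-1},
  {"tx":0,"ty":0,"tz":0,"rx":0,"ry":0,"rz":0,"gripper":-1},
])

```text
clock: 18.8
eef_pos: [566.8, -22.5, 110.8]
tcp_rot: [-3.141, -0.0, -0.292]
contact_force: [0.9, -0.1, -0.2]
opening: 0.131
```

```bash
python3 st.py
```

```text
18.8 dock xy [ 3.8 61.5] z 110.8 F dock [0.9 0.2] -0.2 M [-0.   -0.16  0.03] yaw -0.292 op 0.131
```

>>> move_arm([
  {"tx":0,"ty":0,"tz":0,"rx":0,"ry":0,"rz":0,"gripper":-0.3},
  {"tx":0,"ty":0,"tz":0,"rx":0,"ry":0,"rz":0,"gripper":-0.3},
  {"tx":0,"ty":0,"tz":0,"rx":0,"ry":0,"rz":0,"gripper":-0.3},
  {"tx":0,"ty":0,"tz":0,"rx":0,"ry":0,"rz":0,"gripper":-0.3},
  {"tx":0,"ty":0,"tz":-1.5,"rx":0,"ry":0,"rz":0,"gripper":-0.3},
  {"tx":0,"ty":0,"tz":-2.5,"rx":0,"ry":0,"rz":0,"gripper":-0.3},
  {"tx":0,"ty":0,"tz":-4,"rx":0,"ry":0,"rz":0,"gripper":-0.3},
  {"tx":-2,"ty":0,"tz":-2,"rx":0,"ry":0,"rz":0,"gripper":-0.3},
  {"tx":-3,"ty":0,"tz":0,"rx":0,"ry":0,"rz":0,"gripper":-0.3},
  {"tx":0,"ty":0,"tz":0,"rx":0,"ry":0,"rz":0,"gripper":-0.3},
  {"tx":0,"ty":0,"tz":0,"rx":0,"ry":0,"rz":0,"gripper":-0.3},
])

```text
clock: 19.9
eef_pos: [518.6, -8.0, 210.9]
tcp_rot: [-3.141, -0.001, -0.291]
contact_force: [-0.0, 0.3, -0.4]
opening: 0.35
```

```bash
python3 look.py w9; python3 - <<'E'
from h import *
for n in('w8','w9'):
    f=np.load(n+'.npz');W=f['W'];d=f['d'];im=f['im'].astype(int)
    k=(im[...,0]>200)&(im[...,1]>90)&(im[...,2]<150);v,u=np.nonzero(k);P=dep('wrist',u,v,d[v,u],W);g=(P[:,2]>120)&(P[:,2]<160);P=P[g]
    A=np.c_[P[:,:2]-P[:,:2].mean(0),np.ones(len(P))];p=np.linalg.lstsq(A,P[:,2],rcond=None)[0]
    b=cv2.minAreaRect(P[P[:,2]>136,:2].astype(np.float32));print(n,'tab z',np.median(P[:,2]).round(2),'tilt',p[:2].round(3),np.round(b[0],1),b[2])
    vr,ur=np.nonzero((im[...,0]>120)&(im[...,1]<70)&(im[...,2]<80));q=dep('wrist',ur,vr,d[vr,ur],W);q=q[(q[:,2]>60)&(q[:,2]<110)];print('head',q.mean(0).round(1))
    vv,uu=np.nonzero((im.min(2)>200));Q=dep('wrist',uu,vv,d[vv,uu],W);Q=Q[(Q[:,2]>98)&(Q[:,2]<103)];print('lug top z',np.median(Q[:,2]).round(2))
E
```

```text
19.95 [519.2  -8.2 210.7] [-3.141e+00 -1.000e-03 -2.910e-01] [ 0.2 -0.8  0.1]
w8 tab z 138.52 tilt [-0.042 -0.015] [567.7 -22.2] 73.70645904541016
head [ 536.4 -109.9   93.2]
lug top z 99.55
w9 tab z 139.19 tilt [-0.03  -0.008] [567.5 -22.2] 73.7395248413086
head [ 536.8 -109.9   93.3]
lug top z 99.53
```

```bash
python3 -c "
from h import *
print(r.sign_off())"
```

```text
the job is handed in; nothing more can be done
None
```

I pushed the lock pin home and seated the R-clip in its cross-hole. I let go and handed the job in at about 20 s on the robot's clock.

**Pin:** I pushed it by its red head until the force rose from about 4 N to 12 N with no further travel. The pin's hole then showed 62 mm along y from the pin axis point, 22 mm beyond `hole_limit`.

**Clip:** The leg entered the hole without touching the pin. The bow sprang over at about 8 N, and the push then dropped to about zero. It rose again to 4.4 N at the seat.

**Correction after letting go:** The clip sat about 2 mm deeper than its nominal seat. I regripped it, eased it up about 1 mm with almost no force, and let go again.

**Last checks:**
- **Clip position:** the tab stands over the hole and is about 2° off upright. Its top is at about 139.2 mm (139.6 mm allowing for the camera's offset), where I expected about 141 mm. So it may still sit about 1.4 mm deep, which is within its free play.
- **Pin:** the head has not moved since it was pushed home.
- **Robot:** the gripper was clear above everything, with no contact force.
- **Not checked:** I did not measure the bow's opening angle. I judged it from the forces alone. I also did not look at the whole bench again, though no move was planned near the bystanders and no force suggested contact.

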